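Inspect a pushbutton under the loupe at the marked focal height

ROBOT

A 6-joint arm with a two-finger parallel gripper is mounted at the origin on the work surface. World frame = base frame: x ahead of the robot, y to its left, z up, the work surface at z = 0. Lengths are in m, angles in rad, forces in N, time in s.
With the tool pointing down it reaches from about 0.275 to 0.75 m from the base axis. Payload 10.2 kg.
Tool frame: the origin (TCP) lies midway between the tips of the shut fingers; the grasp point (between the pads) lies 19 mm behind it (tcp_to_grasp is the distance from the TCP to the grasp point, in m); z points along the fingers, y is the line along which they close (so a half turn about z gives the same grasp; the last joint's range is limited). The gripper opens to 88 mm and grips with 3 to 60 N. Pads are 18 mm wide; open, the fingers measure 123 mm over their backs; the gripper's body (75 mm by 187 mm) begins 45 mm behind the grasp point.
Start: joints at [-1.513, 0.313, 1.498, -0, 1.331, -0.223], TCP at [0.145, -0.504, 0.239] pointing down, gripper open.
Joint ranges: [-2.94, 2.94], [-0.97, 2.17], [0.19, 2.56], [-1.23, 4.37], [0.02, 3.11], [-2.88, 2.88]. Speed limits (rad/s): [2.39, 2.39, 3.01, 3.14, 3.14, 3.14].

INTERFACE

Orientations are given as [roll, pitch, yaw] about the fixed x, y, z axes, in that order (R = Rz(yaw) Ry(pitch) Rx(roll)).
In Python, from plant import get_state, read_camera, calibration, close_job, tcp_to_grasp gives the robot as it stands. The module is installed in compiled form; this text tells all that it offers.
- The arm moves only by the tool jog_arm, never from a script. Its argument "plan" is a list of rows, each a list of 3 entries, a list of its own where there are three numbers: the shift along the tool's x, y, z in cm, then the turn, a rotation vector about the tool's x, y, z in rad, then the finger opening in cm, from 0 to 8.81. A call has 1 to 20 rows; each row is the pose to reach, as a shift and turn from the pose commanded when the call began, along the tool's axes at that moment; what a row does not reach only later rows make up. A row lasts 1/12 s, in which the tool goes at most 41.7 mm and 7.16 degrees, less where a joint would pass 70% of its speed; a pose out of reach is approached as far as the arm can. A call with a gripper value outside its range is refused whole. The fingers move at their own pace and stop on an object; "grip_force" is the grip in N (left out, the last holds). Time passes only in rows, so rows that repeat a pose let the fingers close. It gives the time, the measured TCP pose, the force, the opening and the grip force at its end, in the units of the state.
- get_state(): the state, without advancing time (a new reading comes with each control period).
- read_camera(name): name is "scene" or "side" or "wrist"; returns the picture (400x640x3 uint8, blue, green, red); there is no depth.
- calibration(name): a dict with "vfov" (degrees; the focal length in pixels is half the picture's height over the tangent of half this angle, whatever the lens; pixels are square), "cx", "cy" (the principal point, pixels), "R" (3x3) and "t" (3): a world point X has camera coordinates R X + t; the wrist camera has in their place "T_tool_cam" (4x4, takes a point from camera to tool coordinates, whose origin is the TCP and whose axes are the flange's). Camera axes: x right, y down, z forward; pixel columns grow to the right and rows downward; lengths in m; the calibration is good to about 2 mm. A picture is of the moment at which its call begins: read the wrist's pose just before it. calibration takes no time and is no camera call.
- close_job(): hands the job in; it is judged then, once.
The state is a dict: "time": time; "joint_pos": joint angles; "joint_velocities": joint speeds; "tau": joint torques, N m; "position": TCP position; "tcp_rot": TCP orientation; "wrist_force": force on the tool from outside, world axes, zero at the start; "moment": the same for the moment, N m; "finger_gap": finger opening in m; "grasp_force": force on a finger pad.
Only numpy, scipy, OpenCV 4.12 (cv2) and the standard library are available. Lean on these libraries where they do the work, as an engineer would, in place of code of your own. Each camera call takes 0.05 s, during which the arm holds its last target. There are 200 camera calls.

TASK

Take the green-capped pushbutton from the blue mat and stand it upright on the bench midway between the focal gauge (steel post with a red collar) and the small round lamp, and let go of it. Then pick up the loupe and hold it level, with its lens centred over the green cap and at the height marked by the red collar, without bumping the button and clear of gauge and lamp; finish while still holding it there, steady. Leave the collar, the other pushbuttons and the rest of the bench as they are.

Things in the scene. Friction and masses are not known exactly. Their poses are not given: they have to be found in the camera images.
- green_button: Green-capped pushbutton unit, loose, 0.06 to 0.09 kg: black square housing 30 x 30 mm, 34 mm tall, with a steel bezel and a round green cap (22 mm across) on top, 50 mm tall in all. Origin at the centre of its underside, z up, x and y along the housing's sides. Starts upright on the blue mat, 65 mm or so from its neighbours
- green_button_cap (a point): centre of the top of the green cap, 50 mm above the unit's underside
- red_button: Red-capped pushbutton unit, loose, 0.06 to 0.09 kg: black square housing 30 x 30 mm, 34 mm tall, with a steel bezel and a round red cap (22 mm across) on top, 50 mm tall in all. Origin at the centre of its underside, z up, x and y along the housing's sides. Starts upright on the blue mat, 65 mm or so from its neighbours
- yellow_button: Yellow-capped pushbutton unit, loose, 0.06 to 0.09 kg: black square housing 30 x 30 mm, 34 mm tall, with a steel bezel and a round yellow cap (22 mm across) on top, 50 mm tall in all. Origin at the centre of its underside, z up, x and y along the housing's sides. Starts upright on the blue mat, 65 mm or so from its neighbours
- mat: Blue mat, fixed, 100 x 220 mm, 4 mm thick; the three pushbuttons start on it in a row along its long side (its y axis), in any order. Origin at the centre of its underside
- gauge: Focal gauge, fixed to the bench: dark round foot 44 mm across and 8 mm tall, steel post 10 mm across, 150 mm tall in all, carrying the red collar. Origin at the centre of its underside, on the bench. Its y axis lies along the line through gauge and lamp (the lamp may be on either side)
- collar_mid (a point): centre of the red collar (26 mm across, 10 mm tall) that slides stiffly on the gauge post; its mid-height marks the focal height for the lens, 100 to 130 mm above the bench
- lamp: Small round inspection lamp, fixed to the bench, 200 mm from the gauge between axes: black foot 44 mm across, white body, black cap, 64 mm tall. Origin at the centre of its underside
- loupe: Loupe, loose, 0.10 to 0.15 kg, lying flat on the bench: round lens in a brass ring 72 mm across and 12 mm thick, black straight handle with flat sides, 18 mm wide, 20 mm tall and 90 mm long. Origin under the lens centre, at the underside; z up, square to the lens; the handle runs along -x, from x = -50 to x = -140 mm, its underside level with the ring's. It balances at about x = -70 mm
- lens (a point): centre of the lens, 6 mm above the loupe's underside
- loupe_grip (a point): point to grip on the handle, near the balance point, 75 mm from the lens centre and 10 mm above the loupe's underside (the handle is 18 mm wide there)
- screwdriver: red-handled screwdriver lying at the back of the bench; bystander
- pliers: pliers with yellow handles, 150 mm long, lying at the back right; bystander
- carton: small cardboard box 70 x 70 x 75 mm at the back left; bystander
- dropper: white dropper bottle 36 mm across, 100 mm tall, standing at the back left; bystander
Things that resemble listed ones, but are neither listed nor needed, are in the scene too. What is shaped like the lamp but turquoise is not meant.

How it is judged:
On the way, in this order (a step that is already met when the one before it is completed fails the run):
1. the green pushbutton stands released on the bench, midway between gauge and lamp (horizontal distance between green_button and gauge below 0.112 m and horizontal distance between green_button and lamp below 0.112 m and x of green_button in the frame of gauge between -0.012 and 0.012 m and angle between green_button's own z axis and vertical below 0.1 rad and height (world z) of green_button below 0.003 m and linear speed of green_button below 0.02 m/s and contact force between green_button and the fingers below 0.05 N), for 0.3 s.
2. the loupe is held level over the green cap, lens at the collar's height (horizontal distance between lens and green_button_cap below 0.012 m and z of lens in the frame of collar_mid between -0.008 and 0.008 m and angle between loupe's own z axis and vertical below 0.12 rad and linear speed of loupe below 0.03 m/s and contact force between loupe and the fingers above 1 N and contact force between loupe and gauge below 0.05 N and contact force between loupe and lamp below 0.05 N and contact force between loupe and green_button below 0.05 N), for 0.3 s.
At the end, for the whole second after the job is handed in: Green button upright (0.1 rad), still, on the bench, released, midway between gauge and lamp within 12 mm. Loupe in the fingers only, steady, level within 0.12 rad, lens centre within 12 mm of the cap's centre seen from above and within 8 mm of the height of the collar's middle (all of step 1 and all of step 2); the arm keeps its last pose, push and grip.
It fails at once if the loupe bumps the green pushbutton (contact force between loupe and green_button above 0.5 N).
It fails at once if the gauge's collar is shifted by more than 4 mm (distance of collar_mid from where it was at the start of the episode above 0.004 m).
It fails at once if another pushbutton or a thing on the bench is moved by more than 20 mm (distance of any of red_button, yellow_button, screwdriver, pliers, carton, dropper from where it was at the start of the episode above 0.02 m).
It also fails if it takes over 61 s, if anything falls off the work surface, if the arm or the gripper's body presses on something with over 40 N, if the wrist force passes 120 N, or if a joint passes its speed limit or range.

## Working session

There is one attempt and no reset: what is moved stays moved. The work goes in short steps, Python scripts to look and compute and a tool call to move; the robot and the scene stay as the last step left them, time stands still between calls to the robot, and variables do not carry over. Pictures are saved under pics/ and viewed, at most 10 in all, crops included, and the job is handed in when it is done.

Besides the shell and the picture viewer there is one more tool, called after "Call:" by a JSON object that holds its "op" and its "data". jog_arm: Moves the arm, as the interface text tells. Its arguments: {"type":"object","properties":{"plan":{"type":"array"},"grip_force":{"type":"number"}},"required":["plan"]}

```bash
mkdir -p pics; cat > h.py <<'E'
import numpy as np, cv2
from plant import *
from scipy.spatial.transform import Rotation as Ro
def cam(n, st=None):
    c=calibration(n); f=200/np.tan(np.radians(c['vfov'])/2)
    if 'R' in c: R=np.array(c['R']);t=np.array(c['t'])
    else:
        st=st or get_state(); T=np.eye(4);T[:3,:3]=rot(st);T[:3,3]=st['position']
        M=np.linalg.inv(T@np.array(c['T_tool_cam'])); R=M[:3,:3];t=M[:3,3]
    return f,c['cx'],c['cy'],R,t
def rot(st):
    r=np.array(st['tcp_rot']); 
    return r if r.shape==(3,3) else Ro.from_euler('xyz',r).as_matrix()
def proj(C,X):
    f,cx,cy,R,t=C; p=R@np.array(X)+t; return np.array([f*p[0]/p[2]+cx,f*p[1]/p[2]+cy])
def back(C,uv,z):
    f,cx,cy,R,t=C; o=-R.T@t; d=R.T@np.array([(uv[0]-cx)/f,(uv[1]-cy)/f,1]); return o+d*(z-o[2])/d[2]
E
python3 - <<'E'
from h import *
s=get_state();print(s)
for n in ['scene','side','wrist']:
    cv2.imwrite(f'pics/{n}0.png',read_camera(n)); c=calibration(n);print(n,c)
print(tcp_to_grasp)
E
```

```text
{'time': 0.0, 'joint_pos': array([-1.51338680e+00,  3.13455009e-01,  1.49843108e+00, -1.74858428e-05,
        1.33099339e+00, -2.23397475e-01]), 'joint_velocities': array([-0.00062065,  0.00046456,  0.00070066,  0.00063126,  0.00162374,
        0.0016825 ]), 'tau': array([ 5.09771198e-04, -4.02208936e+01, -2.52268714e+01,  6.94556767e-02,
        3.52751801e-02, -9.72112571e-05]), 'position': array([ 0.14546489, -0.50419071,  0.23816077]), 'tcp_rot': array([-3.14033404e+00, -2.68529777e-04,  2.80811002e-01]), 'wrist_force': array([-0.20860036,  0.46048065, -0.31872206]), 'moment': array([ 0.02776822, -0.03173298, -0.02202485]), 'grasp_force': 0.0, 'finger_gap': 0.08827338408212791}
scene {'vfov': 49.97396729698122, 'cx': 311.8932087463051, 'cy': 211.08071628106157, 'R': array([[-0.00439579,  0.99993746, -0.01028354],
       [ 0.64645308, -0.00500433, -0.76293733],
       [-0.76294108, -0.01000154, -0.64639065]]), 't': array([-0.01490146, -0.33411677,  1.57829204])}
side {'vfov': 52.01375671101868, 'cx': 318.3974077753865, 'cy': 201.74749742555522, 'R': array([[-0.82891261, -0.55933694,  0.0067878 ],
       [-0.41863404,  0.61225748, -0.67073565],
       [ 0.37101135, -0.55882284, -0.74166543]]), 't': array([0.54245469, 0.28868371, 0.82225374])}
wrist {'vfov': 65.5821724712761, 'cx': 316.50674256447695, 'cy': 197.77725201909405, 'T_tool_cam': array([[-1.56901696e-04, -9.55232711e-01, -2.95855442e-01,
         7.74449488e-02],
       [ 9.99999405e-01,  1.69394055e-04, -1.07725700e-03,
        -3.95211086e-04],
       [ 1.07914727e-03, -2.95855435e-01,  9.55232117e-01,
        -1.46578190e-01],
       [ 0.00000000e+00,  0.00000000e+00,  0.00000000e+00,
         1.00000000e+00]])}
0.0187
```

View pics/scene0.png

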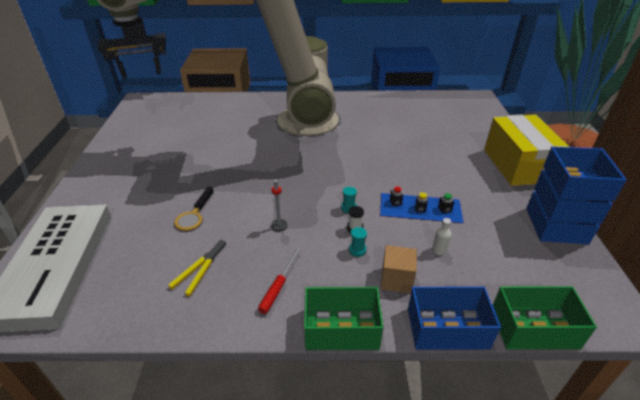

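View pics/side0.png

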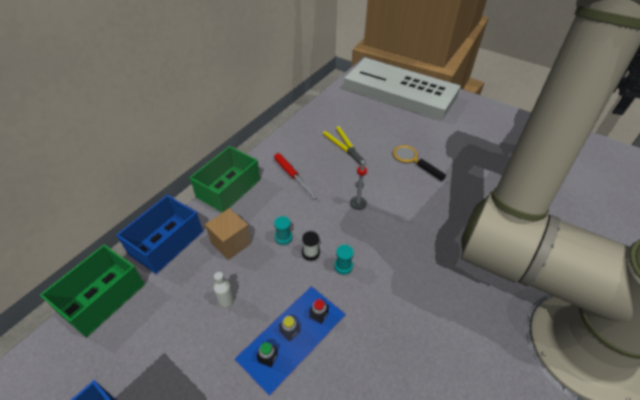

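The scene view shows the gauge foot at (279,226) with its collar at (277,190), and the loupe lens at (188,218) with its handle end at (209,190). The green button is at (447,203), and the yellow (422,202) and red (397,195) buttons are its neighbours.
Lamp candidates: turquoise (349,200), white body with black foot and cap (356,220), turquoise (359,241). The white one fits the description. Now an enlarged crop to confirm it.

```bash
python3 - <<'E'
from h import *
a=cv2.imread('pics/scene0.png');b=cv2.imread('pics/side0.png')
A=cv2.resize(a[170:260,260:470],(800,343),interpolation=cv2.INTER_CUBIC)
B=cv2.resize(b[155:265,260:380],(280,257),interpolation=cv2.INTER_CUBIC)
D=cv2.resize(b[280:380,230:350],(308,257),interpolation=cv2.INTER_CUBIC)
E=cv2.resize(a[180:238,165:222],(212,257),interpolation=cv2.INTER_CUBIC)
cv2.imwrite('pics/crop.png',np.vstack([A,np.hstack([B,D,E])]))
S=cam('scene');D=cam('side')
def tri(u,v):
    rows=[];rhs=[]
    for C,p in((S,u),(D,v)):
        f,cx,cy,R,t=C
        for k,c in((0,cx),(1,cy)):
            q=(p[k]-c)/f; r=R[k]-q*R[2]; rows.append(r);rhs.append(q*t[2]-t[k])
    return np.linalg.lstsq(np.array(rows),np.array(rhs),rcond=None)[0]
def cen(im,box,lo,hi):
    h=cv2.cvtColor(im,cv2.COLOR_BGR2HSV);x0,y0,x1,y1=box
    m=cv2.inRange(h,np.array(lo),np.array(hi))[y0:y1,x0:x1];y,x=np.nonzero(m);return np.array([x.mean()+x0,y.mean()+y0]),len(x)
G=((45,90,40),(85,255,255));R_=((0,120,90),(8,255,255));Y=((18,120,90),(35,255,255));L=((8,80,80),(30,255,255))
for n,bs,bd,r in [('green',(435,185,465,215),(250,335,285,365),G),('red',(385,182,410,200),(308,296,330,315),R_),('yellow',(413,190,432,205),(278,313,302,332),Y),('collar',(268,180,290,200),(350,160,372,180),R_),('ring',(170,200,206,235),(388,140,422,168),L)]:
    u,k=cen(a,bs,*r);v,l=cen(b,bd,*r);print(n,u,k,v,l,tri(u,v))
E
```

```text
green [447.64102564 195.92307692] 39 [265.68867925 347.94339623] 106 [0.51612629 0.38101138 0.05002459]
red [397.13793103 188.75862069] 29 [318.89655172 305.4137931 ] 58 [0.48271858 0.2518932  0.04903309]
yellow [422.5 195.3] 40 [288.5 321.5] 80 [0.51255664 0.31477353 0.04970709]
collar [276.02777778 190.16666667] 36 [361.64285714 171.23214286] 56 [ 0.57598368 -0.0696141   0.11779615]
ring [188.36904762 220.24603175] 252 [405.74384236 154.51724138] 203 [ 0.55698216 -0.314431    0.00307694]
```

View pics/crop.png

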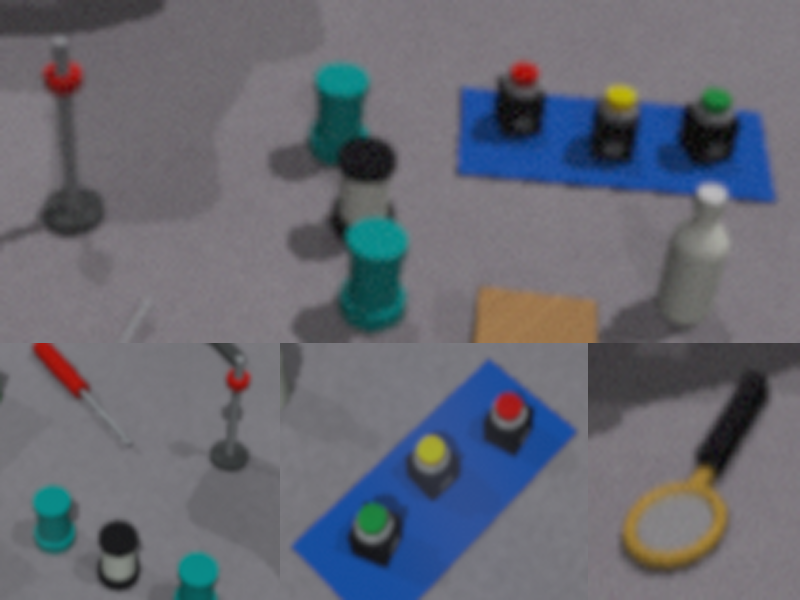

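The crop confirms that the lamp is the white body with black foot and cap, at scene (356,212 cap) and side (311,238). The two neighbours are turquoise. The green button is at the far +y end of the mat.

```bash
cat >> h.py <<'E'
def go(pos,yaw,st=None):
    "shift (cm) and rotvec in the present tool frame to reach tool-down pose with given yaw"
    st=st or get_state(); R0=rot(st); R1=Ro.from_euler('xyz',[np.pi,0,yaw]).as_matrix()
    print('shift cm',np.round(R0.T@(np.array(pos)-st['position'])*100,2),'turn',np.round(Ro.from_matrix(R0.T@R1).as_rotvec(),3), 'now',np.round(st['position'],4),np.round(st['tcp_rot'],3),'t',round(st['time'],2))
E
python3 - <<'E'
from h import *
S=cam('scene');D=cam('side')
print('lamp',back(S,(356.1,212),.064),back(D,(310.6,238.5),.064))
print('gauge foot',back(S,(279,226),.006),back(D,(358,203),.006))
print('dropper',back(S,(447,223),.1),back(D,(217.5,275),.1))
print('handle end',back(S,(209,189),.015),back(D,(443,177),.015))
go([0.42,0.1,0.32],0)
E
```

```text
lamp [0.59695972 0.12946007 0.064     ] [0.58587481 0.13355505 0.064     ]
gauge foot [ 0.58413095 -0.06904135  0.006     ] [ 0.57486241 -0.06653799  0.006     ]
dropper [0.68002719 0.33109022 0.1       ] [0.67096473 0.33342805 0.1       ]
handle end [ 0.43364097 -0.28048856  0.015     ] [ 0.42745317 -0.27348558  0.015     ]
shift cm [ 43.13 -50.46  -8.12] turn [-0.001 -0.     0.281] now [ 0.1454 -0.5043  0.2383] [-3.141 -0.     0.281] t 0.15
```

Call:
{"op": "jog_arm", "data": {"plan": [[[43, -50.5, -8], [0, 0, 0.28], 8.8], [[43, -50.5, -8], [0, 0, 0.28], 8.8], [[43, -50.5, -8], [0, 0, 0.28], 8.8], [[43, -50.5, -8], [0, 0, 0.28], 8.8], [[43, -50.5, -8], [0, 0, 0.28], 8.8], [[43, -50.5, -8], [0, 0, 0.28], 8.8], [[43, -50.5, -8], [0, 0, 0.28], 8.8], [[43, -50.5, -8], [0, 0, 0.28], 8.8], [[43, -50.5, -8], [0, 0, 0.28], 8.8], [[43, -50.5, -8], [0, 0, 0.28], 8.8], [[43, -50.5, -8], [0, 0, 0.28], 8.8], [[43, -50.5, -8], [0, 0, 0.28], 8.8], [[43, -50.5, -8], [0, 0, 0.28], 8.8], [[43, -50.5, -8], [0, 0, 0.28], 8.8], [[43, -50.5, -8], [0, 0, 0.28], 8.8], [[43, -50.5, -8], [0, 0, 0.28], 8.8], [[43, -50.5, -8], [0, 0, 0.28], 8.8], [[43, -50.5, -8], [0, 0, 0.28], 8.8], [[43, -50.5, -8], [0, 0, 0.28], 8.8], [[43, -50.5, -8], [0, 0, 0.28], 8.8]]}}

```text
time: 1.82
position: [0.4184, 0.0988, 0.3186]
tcp_rot: [3.141, 0.0, -0.001]
wrist_force: [0.2, 0.6, -0.0]
finger_gap: 0.0877
grasp_force: 0.0
```

```bash
python3 - <<'E'
from h import *
s=get_state();im=read_camera('wrist');cv2.imwrite('pics/w1.png',im)
go([.42,.1,.32],0,s)
np.save('w1.npy',dict(position=s['position'],tcp_rot=s['tcp_rot'],time=s['time']),allow_pickle=True)
E
```

```text
shift cm [ 0.16 -0.12 -0.14] turn [ 0.     0.    -0.001] now [0.4184 0.0988 0.3186] [ 3.141e+00  0.000e+00 -1.000e-03] t 1.82
```

View pics/w1.png

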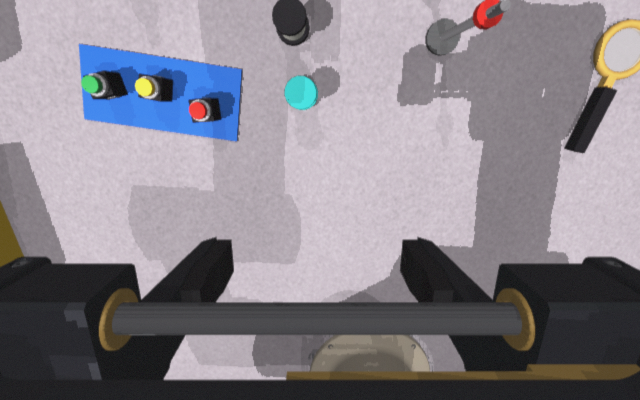

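The wrist view shows the gauge foot at (442,37), the lamp cap at about (291,17), the green cap at (91,85) and the loupe at the right edge. The mat is turned by about 9°.

```bash
python3 - <<'E'
from h import *
W=cam('wrist')
for n,p,z in [('foot',(442,37),.008),('collar',(488,14),.118),('lampcap',(291,17),.064),('green',(91,85),.05+.004),('mat1',(81,44),.004),('mat2',(243,68),.004),('mat3',(239,141),.004),('handle end',(576,150),.01),('lens',(623,50),.006)]:
    print(n,np.round(back(W,p,z),4))
go([0.44,0.38,0.22],0)
E
```

```text
foot [ 0.5773 -0.0672  0.008 ]
collar [ 0.5781 -0.0702  0.118 ]
lampcap [0.5883 0.1287 0.064 ]
green [0.5158 0.3808 0.054 ]
mat1 [0.5703 0.4173 0.004 ]
mat2 [0.5399 0.2008 0.004 ]
mat3 [0.4403 0.2138 0.004 ]
handle end [ 0.4273 -0.2802  0.01  ]
lens [ 0.5614 -0.3138  0.006 ]
shift cm [  2.12 -28.13   9.86] turn [ 0.     0.    -0.001] now [0.4184 0.0987 0.3187] [ 3.141e+00  0.000e+00 -1.000e-03] t 1.87
```

Call:
{"op": "jog_arm", "data": {"plan": [[[2, -28, 10], [0, 0, 0], 8.8], [[2, -28, 10], [0, 0, 0], 8.8], [[2, -28, 10], [0, 0, 0], 8.8], [[2, -28, 10], [0, 0, 0], 8.8], [[2, -28, 10], [0, 0, 0], 8.8], [[2, -28, 10], [0, 0, 0], 8.8], [[2, -28, 10], [0, 0, 0], 8.8], [[2, -28, 10], [0, 0, 0], 8.8], [[2, -28, 10], [0, 0, 0], 8.8], [[2, -28, 10], [0, 0, 0], 8.8], [[2, -28, 10], [0, 0, 0], 8.8]]}}

```text
time: 2.78
position: [0.4392, 0.3783, 0.2197]
tcp_rot: [-3.141, -0.001, -0.001]
wrist_force: [0.1, -0.7, -0.3]
finger_gap: 0.0877
grasp_force: 0.0
```

```bash
python3 - <<'E'
from h import *
s=get_state();im=read_camera('wrist');W=cam('wrist',s)
h=cv2.cvtColor(im,cv2.COLOR_BGR2HSV)
m=cv2.inRange(h,np.array((45,90,40)),np.array((80,255,255)));n,l,st,c=cv2.connectedComponentsWithStats(m)
for i in range(1,n):
    if st[i,4]>80: print(st[i],c[i],back(W,c[i],.054))
u=proj(W,(.516,.381,.03)).astype(int);print(u)
x0,y0=max(0,u[0]-100),max(0,u[1]-75);print(x0,y0)
cv2.imwrite('pics/w2.png',cv2.resize(im[y0:y0+150,x0:x0+200],(800,600),interpolation=cv2.INTER_CUBIC))
E
```

```text
[303  91  22  22 382] [313.32722513 101.38481675] [0.51684482 0.38228078 0.054     ]
[314 102]
214 27
```

View pics/w2.png

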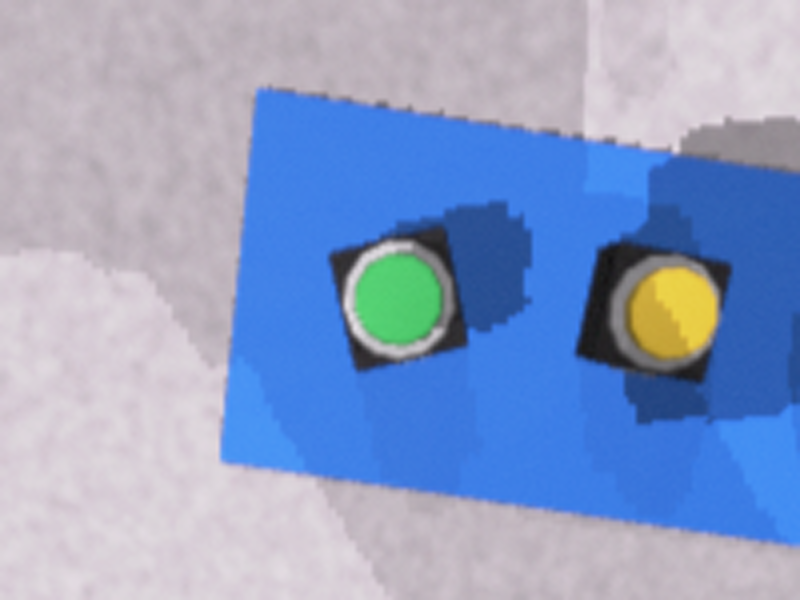

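The green button is seen clearly: cap at image (313,101), world about (0.517, 0.382), and the housing yaw is about +0.235. I'll close across the row, with tool yaw about 1.806.

```bash
python3 - <<'E'
from h import *
go([.5166,.382,.08],1.806)
E
```

```text
shift cm [ 7.72 -0.36 14.  ] turn [ 1.000e-03 -2.000e-03 -1.807e+00] now [0.4392 0.3784 0.2199] [-3.141e+00 -1.000e-03 -1.000e-03] t 2.83
```

Call:
{"op": "jog_arm", "data": {"plan": [[[7.7, -0.4, 6], [0, 0, -1.807], 6], [[7.7, -0.4, 6], [0, 0, -1.807], 6], [[7.7, -0.4, 6], [0, 0, -1.807], 6], [[7.7, -0.4, 6], [0, 0, -1.807], 6], [[7.7, -0.4, 6], [0, 0, -1.807], 6], [[7.7, -0.4, 6], [0, 0, -1.807], 6], [[7.7, -0.4, 6], [0, 0, -1.807], 6], [[7.7, -0.4, 6], [0, 0, -1.807], 6], [[7.7, -0.4, 6], [0, 0, -1.807], 6], [[7.7, -0.4, 8], [0, 0, -1.807], 6], [[7.7, -0.4, 10], [0, 0, -1.807], 6], [[7.7, -0.4, 12], [0, 0, -1.807], 6], [[7.7, -0.4, 14], [0, 0, -1.807], 6], [[7.7, -0.4, 14], [0, 0, -1.807], 6], [[7.7, -0.4, 14], [0, 0, -1.807], 6], [[7.7, -0.4, 14], [0, 0, -1.807], 6], [[7.7, -0.4, 14], [0, 0, -1.807], 6], [[7.7, -0.4, 14], [0, 0, -1.807], 6]]}}

```text
time: 4.33
position: [0.5159, 0.3835, 0.0795]
tcp_rot: [3.141, -0.0, 1.805]
wrist_force: [0.3, -0.3, -0.5]
finger_gap: 0.0597
grasp_force: 0.0
```

```bash
python3 - <<'E'
from h import *
s=get_state();go([.5166,.382,.0105],1.806,s);im=read_camera('wrist');W=cam('wrist',s)
h=cv2.cvtColor(im,cv2.COLOR_BGR2HSV)
m=cv2.inRange(h,np.array((45,90,40)),np.array((80,255,255)));n,l,st,c=cv2.connectedComponentsWithStats(m)
for i in range(1,n):
    if st[i,4]>80: print(st[i],c[i],back(W,c[i],.054))
E
```

```text
shift cm [-0.16  0.02  6.9 ] turn [ 0.001 -0.    -0.001] now [0.5159 0.3835 0.0795] [ 3.141 -0.     1.805] t 4.33
[299 218  35  36 976] [315.95594262 235.29713115] [0.51637437 0.383854   0.054     ]
```

Call:
{"op": "jog_arm", "data": {"plan": [[[0, 0, 2], [0, 0, 0], 6], [[0, 0, 4], [0, 0, 0], 6], [[0, 0, 5.5], [0, 0, 0], 6], [[0, 0, 6.5], [0, 0, 0], 6], [[0, 0, 6.9], [0, 0, 0], 6], [[0, 0, 6.9], [0, 0, 0], 6], [[0, 0, 6.9], [0, 0, 0], 2], [[0, 0, 6.9], [0, 0, 0], 2], [[0, 0, 6.9], [0, 0, 0], 2], [[0, 0, 6.9], [0, 0, 0], 2], [[0, 0, 6.9], [0, 0, 0], 2], [[0, 0, 6.9], [0, 0, 0], 2], [[0, 0, 6.9], [0, 0, 0], 2], [[0, 0, 6.9], [0, 0, 0], 2], [[0, 0, 6.9], [0, 0, 0], 2], [[0, 0, 6.9], [0, 0, 0], 2]], "grip_force": 15}}

```text
time: 5.72
position: [0.5156, 0.3841, 0.0102]
tcp_rot: [3.141, -0.0, 1.808]
wrist_force: [-1.7, -0.1, 5.1]
finger_gap: 0.03
grasp_force: 15.0
```

```bash
python3 - <<'E'
from h import *
go([.5825,.0305,.0105-.004+.002],1.516)
E
```

```text
shift cm [-35.94  -1.8    0.16] turn [ 0.001 -0.     0.292] now [0.5156 0.3841 0.0102] [ 3.141 -0.     1.808] t 5.72
```

Call:
{"op": "jog_arm", "data": {"plan": [[[0, 0, -1], [0, 0, 0], 2], [[0, 0, -3.5], [0, 0, 0], 2], [[0, 0, -6.5], [0, 0, 0], 2], [[0, 0, -9.5], [0, 0, 0], 2], [[-1, 0, -12], [0, 0, 0.02], 2], [[-3, -0.1, -13], [0, 0, 0.05], 2], [[-6, -0.3, -13], [0, 0, 0.08], 2], [[-9, -0.5, -13], [0, 0, 0.11], 2], [[-12, -0.6, -13], [0, 0, 0.14], 2], [[-15, -0.8, -13], [0, 0, 0.17], 2], [[-18, -0.9, -13], [0, 0, 0.2], 2], [[-21, -1, -13], [0, 0, 0.22], 2], [[-24, -1.2, -13], [0, 0, 0.24], 2], [[-27, -1.4, -13], [0, 0, 0.26], 2], [[-30, -1.5, -13], [0, 0, 0.27], 2], [[-33, -1.6, -13], [0, 0, 0.28], 2], [[-35, -1.8, -13], [0, 0, 0.29], 2], [[-35.9, -1.8, -13], [0, 0, 0.292], 2], [[-35.9, -1.8, -13], [0, 0, 0.292], 2], [[-35.9, -1.8, -13], [0, 0, 0.292], 2]]}}

```text
time: 7.38
position: [0.5821, 0.0315, 0.1398]
tcp_rot: [-3.141, -0.0, 1.516]
wrist_force: [0.8, 0.9, -0.3]
finger_gap: 0.0298
grasp_force: 15.0
```

```bash
python3 - <<'E'
from h import *
s=get_state();go([.5825,.0305,.009],1.516,s);print(s['finger_gap'],s['grasp_force'])
im=read_camera('scene');sd=read_camera('side')
A=cv2.resize(im[150:250,250:390],(448,320));B=cv2.resize(sd[140:280,260:400],(320,320))
cv2.imwrite('pics/c3.png',np.hstack([A,B]))
E
```

```text
shift cm [-0.1   0.05 13.08] turn [-0. -0. -0.] now [0.5821 0.0315 0.1398] [-3.141 -0.     1.516] t 7.38
0.029812001717262594 14.99986957758665
```

View pics/c3.png

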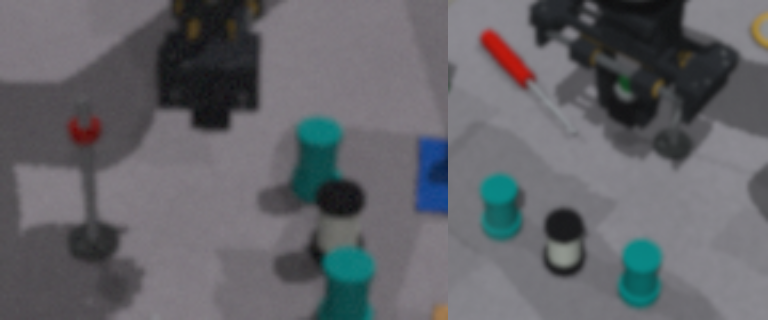

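The button hangs upright in the fingers, midway between the gauge (left) and the lamp, with both clear.

Call:
{"op": "jog_arm", "data": {"plan": [[[-0.1, 0, 2], [0, 0, 0], 2], [[-0.1, 0, 5], [0, 0, 0], 2], [[-0.1, 0, 8], [0, 0, 0], 2], [[-0.1, 0, 10.5], [0, 0, 0], 2], [[-0.1, 0, 12], [0, 0, 0], 2], [[-0.1, 0, 12.7], [0, 0, 0], 2], [[-0.1, 0, 13], [0, 0, 0], 2], [[-0.1, 0, 13.2], [0, 0, 0], 2], [[-0.1, 0, 13.3], [0, 0, 0], 2], [[-0.1, 0, 13.3], [0, 0, 0], 2], [[-0.1, 0, 13.3], [0, 0, 0], 2]]}}

```text
time: 8.4
position: [0.5826, 0.0298, 0.0076]
tcp_rot: [3.14, 0.0, 1.516]
wrist_force: [-0.3, 0.4, -0.3]
finger_gap: 0.0298
grasp_force: 15.0
```

Call:
{"op": "jog_arm", "data": {"plan": [[[0, 0, 0.06], [0, 0, 0], 2], [[0, 0, 0.12], [0, 0, 0], 2], [[0, 0, 0.12], [0, 0, 0], 2], [[0, 0, 0.12], [0, 0, 0], 5.5], [[0, 0, 0.12], [0, 0, 0], 5.5], [[0, 0, 0.12], [0, 0, 0], 5.5], [[0, 0, 0.12], [0, 0, 0], 5.5], [[0, 0, 0.1], [0, 0, 0], 5.5], [[0, 0, -1], [0, 0, 0], 5.5], [[0, 0, -4], [0, 0, 0], 5.5], [[0, 0, -8], [0, 0, 0], 5.5], [[0, 0, -12], [0, 0, 0], 5.5], [[0, 0, -16], [0, 0, 0], 5.5], [[0, 0, -20], [0, 0, 0], 5.5], [[0, 0, -22], [0, 0, 0], 5.5], [[0, 0, -22], [0, 0, 0], 5.5]]}}

```text
time: 9.73
position: [0.5836, 0.0297, 0.2329]
tcp_rot: [3.132, 0.001, 1.516]
wrist_force: [0.2, -0.1, 0.3]
finger_gap: 0.0548
grasp_force: 0.0
```

```bash
python3 - <<'E'
from h import *
s=get_state();im=read_camera('wrist');W=cam('wrist',s);cv2.imwrite('pics/w3.png',im)
go([.50,-0.20,.24],-0.0,s)
h=cv2.cvtColor(im,cv2.COLOR_BGR2HSV)
m=cv2.inRange(h,np.array((45,90,40)),np.array((75,255,255)));n,l,st,c=cv2.connectedComponentsWithStats(m)
for i in range(1,n):
    if st[i,4]>60: print(st[i],c[i],back(W,c[i],.05))
E
```

```text
shift cm [-23.39  -7.08  -0.76] turn [ 0.008 -0.007  1.516] now [0.5836 0.0297 0.2329] [3.132e+00 1.000e-03 1.516e+00] t 9.73
[  525    26   115   164 15158] [587.02130888 112.207943  ] [0.86821928 0.08113334 0.05      ]
[305 168  19  19 293] [313.82593857 177.03412969] [0.58296637 0.02878774 0.05      ]
```

View pics/w3.png

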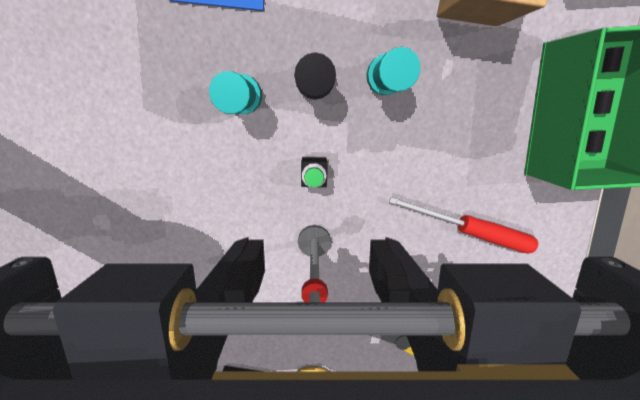

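The green button stands upright at wrist image (314,177), in line between the lamp cap (315,75) and the gauge foot (314,241). Next I'll locate the loupe.

```bash
python3 - <<'E'
from h import *
W=cam('wrist')
print(back(W,(315,75),.064),back(W,(314,241),.008),back(W,(315,291),.118))
go([.42,-.275,.24],-0.25)
E
```

```text
[0.58830828 0.13096371 0.064     ] [ 0.57590973 -0.06512196  0.008     ] [ 0.57715697 -0.06612089  0.118     ]
shift cm [-31.33 -14.57  -1.1 ] turn [ 0.004 -0.004  1.766] now [0.5828 0.0298 0.2296] [3.137 0.    1.516] t 9.78
```

Call:
{"op": "jog_arm", "data": {"plan": [[[-4, -4, -1], [0, 0, 0.12], 6], [[-8, -8, -1], [0, 0, 0.24], 6], [[-12, -10, -1], [0, 0, 0.36], 6], [[-31.3, -14.6, -1], [0, 0, 1.766], 6], [[-31.3, -14.6, -1], [0, 0, 1.766], 6], [[-31.3, -14.6, -1], [0, 0, 1.766], 6], [[-31.3, -14.6, -1], [0, 0, 1.766], 6], [[-31.3, -14.6, -1], [0, 0, 1.766], 6], [[-31.3, -14.6, -1], [0, 0, 1.766], 6], [[-31.3, -14.6, -1], [0, 0, 1.766], 6], [[-31.3, -14.6, -1], [0, 0, 1.766], 6], [[-31.3, -14.6, -1], [0, 0, 1.766], 6], [[-31.3, -14.6, -1], [0, 0, 1.766], 6], [[-31.3, -14.6, -1], [0, 0, 1.766], 6], [[-31.3, -14.6, -1], [0, 0, 1.766], 6], [[-31.3, -14.6, -1], [0, 0, 1.766], 6], [[-31.3, -14.6, -1], [0, 0, 1.766], 6], [[-31.3, -14.6, -1], [0, 0, 1.766], 6], [[-31.3, -14.6, -1], [0, 0, 1.766], 6], [[-31.3, -14.6, -1], [0, 0, 1.766], 6]]}}

```text
time: 11.45
position: [0.4192, -0.2746, 0.2366]
tcp_rot: [-3.141, 0.0, -0.25]
wrist_force: [-0.5, -0.7, -0.2]
finger_gap: 0.0602
grasp_force: 0.0
```

```bash
python3 - <<'E'
from h import *
s=get_state();im=read_camera('wrist');cv2.imwrite('pics/w4.png',im)
go([.42,-.275,.24],-0.25,s)
E
```

```text
shift cm [ 0.09  0.02 -0.34] turn [-0.  0.  0.] now [ 0.4192 -0.2746  0.2366] [-3.141  0.    -0.25 ] t 11.45
```

View pics/w4.png

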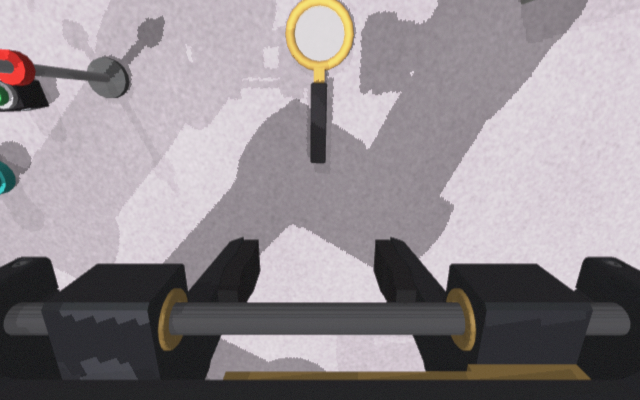

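The loupe is nearly aligned with the tool: lens centre at (320,33), handle from (319,83) to (318,161).

```bash
python3 - <<'E'
from h import *
s=get_state();W=cam('wrist',s)
L=back(W,(320,33),.012);E=back(W,(317.5,160),.018);H=back(W,(319.5,84),.018)
d=L-E;y=np.arctan2(d[1],d[0]);print(L,E,H,y,np.hypot(*d[:2]))
dd=H-E;print('handle yaw',np.arctan2(dd[1],dd[0]))
u=np.array([np.cos(y),np.sin(y)]);g=L[:2]-.075*u;print(g,E[:2]+.065*u)
go([*g,.05],y,s)
E
```

```text
[ 0.56130193 -0.31359796  0.012     ] [ 0.42955341 -0.27732015  0.018     ] [ 0.51118894 -0.30035533  0.018     ] -0.26869762160672467 0.13665193469098091
handle yaw -0.27502081141391554
[ 0.48899312 -0.29368726] [ 0.49222104 -0.29457609]
shift cm [ 7.24  0.12 18.66] turn [-0.     0.     0.019] now [ 0.4192 -0.2746  0.2366] [-3.141  0.    -0.25 ] t 11.5
```

Call:
{"op": "jog_arm", "data": {"plan": [[[7.3, 0.1, 10], [0, 0, 0.02], 5], [[7.3, 0.1, 14], [0, 0, 0.02], 5], [[7.3, 0.1, 18.6], [0, 0, 0.02], 5], [[7.3, 0.1, 18.6], [0, 0, 0.02], 5], [[7.3, 0.1, 18.6], [0, 0, 0.02], 5], [[7.3, 0.1, 18.6], [0, 0, 0.02], 5], [[7.3, 0.1, 18.6], [0, 0, 0.02], 5], [[7.3, 0.1, 18.6], [0, 0, 0.02], 5], [[7.3, 0.1, 18.6], [0, 0, 0.02], 5]]}}

```text
time: 12.25
position: [0.4903, -0.2945, 0.0535]
tcp_rot: [3.14, -0.004, -0.27]
wrist_force: [-0.2, -0.5, 0.0]
finger_gap: 0.0503
grasp_force: 0.0
```

```bash
python3 - <<'E'
from h import *
go([.490,-.294,.0035],-.27)
E
```

```text
shift cm [-0.07 -0.05  5.  ] turn [ 0.002 -0.004 -0.   ] now [ 0.4903 -0.2945  0.0535] [ 3.14  -0.004 -0.27 ] t 12.25
```

Call:
{"op": "jog_arm", "data": {"plan": [[[0, 0, 1.5], [0, 0, 0], 5], [[0, 0, 3], [0, 0, 0], 5], [[0, 0, 4], [0, 0, 0], 5], [[0, 0, 4.5], [0, 0, 0], 5], [[0, 0, 4.5], [0, 0, 0], 5], [[0, 0, 4.5], [0, 0, 0], 5], [[0, 0, 4.5], [0, 0, 0], 5], [[0, 0, 4.5], [0, 0, 0], 5]]}}

```text
time: 12.92
position: [0.49, -0.294, 0.0065]
tcp_rot: [3.141, -0.001, -0.27]
wrist_force: [-0.3, 0.1, 0.3]
finger_gap: 0.0499
grasp_force: 0.0
```

Down another 3 mm, then close.

Call:
{"op": "jog_arm", "data": {"plan": [[[0, 0, 0.3], [0, 0, 0], 5], [[0, 0, 0.3], [0, 0, 0], 5], [[0, 0, 0.3], [0, 0, 0], 1], [[0, 0, 0.3], [0, 0, 0], 1], [[0, 0, 0.3], [0, 0, 0], 1], [[0, 0, 0.3], [0, 0, 0], 1], [[0, 0, 0.3], [0, 0, 0], 1], [[0, 0, 0.3], [0, 0, 0], 1], [[0, 0, 0.3], [0, 0, 0], 1], [[0, 0, 0.3], [0, 0, 0], 1], [[0, 0, 0.3], [0, 0, 0], 1]], "grip_force": 35}}

```text
time: 13.83
position: [0.4897, -0.2938, 0.0028]
tcp_rot: [3.142, -0.0, -0.27]
wrist_force: [0.6, -0.7, 0.5]
finger_gap: 0.0177
grasp_force: 35.0
```

```bash
python3 - <<'E'
from h import *
s=get_state();R=rot(s)
print(s['position'],s['tcp_rot'],s['finger_gap'],s['grasp_force'],s['wrist_force'])
E
```

```text
[ 0.48971249 -0.29376617  0.00275864] [ 3.14153274e+00 -7.20174737e-05 -2.70201255e-01] 0.017743382393580327 34.99836388975382 [ 0.57352802 -0.72158558  0.50253317]
```

Call:
{"op": "jog_arm", "data": {"plan": [[[0, 0, -0.5], [0, 0, 0], 1], [[0, 0, -1.5], [0, 0, 0], 1], [[0, 0, -3.5], [0, 0, 0], 1], [[0, 0, -6], [0, 0, 0], 1], [[0, 0, -9], [0, 0, 0], 1], [[0, 0, -12], [0, 0, 0], 1], [[0, 0, -15], [0, 0, 0], 1], [[0, 0, -18], [0, 0, 0], 1], [[0, 0, -21], [0, 0, 0], 1], [[0, 0, -23.5], [0, 0, 0], 1], [[0, 0, -25], [0, 0, 0], 1], [[0, 0, -25], [0, 0, 0], 1], [[0, 0, -25], [0, 0, 0], 1], [[0, 0, -25], [0, 0, 0], 1]]}}

```text
time: 15.0
position: [0.4893, -0.2933, 0.2515]
tcp_rot: [-3.141, 0.002, -0.27]
wrist_force: [-0.2, 0.4, -1.7]
finger_gap: 0.0178
grasp_force: 35.0
```

```bash
python3 - <<'E'
from h import *
s=get_state();print(s['finger_gap'],s['grasp_force'])
go([.5088,.033,.25],-.055,s)
E
```

```text
0.017816629771900374 34.99847427941859
shift cm [ -6.83 -31.97   0.2 ] turn [-0.001  0.002 -0.215] now [ 0.4893 -0.2933  0.2515] [-3.141e+00  2.000e-03 -2.700e-01] t 15.0
```

Call:
{"op": "jog_arm", "data": {"plan": [[[-0.2, -1, 0], [0, 0, -0.01], 1], [[-0.6, -3, 0], [0, 0, -0.02], 1], [[-1.1, -5.5, 0], [0, 0, -0.04], 1], [[-1.8, -8.5, 0], [0, 0, -0.06], 1], [[-2.5, -11.5, 0], [0, 0, -0.08], 1], [[-3.1, -14.5, 0], [0, 0, -0.1], 1], [[-3.8, -17.5, 0], [0, 0, -0.12], 1], [[-4.4, -20.5, 0], [0, 0, -0.14], 1], [[-5, -23.5, 0], [0, 0, -0.16], 1], [[-5.7, -26.5, 0], [0, 0, -0.18], 1], [[-6.2, -29, 0], [0, 0, -0.2], 1], [[-6.6, -31, 0], [0, 0, -0.21], 1], [[-6.8, -32, 0], [0, 0, -0.215], 1], [[-6.8, -32, 0], [0, 0, -0.215], 1], [[-6.8, -32, 0], [0, 0, -0.215], 1], [[-6.8, -32, 0], [0, 0, -0.215], 1]]}}

```text
time: 16.33
position: [0.5095, 0.0319, 0.2524]
tcp_rot: [3.141, 0.001, -0.056]
wrist_force: [-0.4, -0.1, -1.4]
finger_gap: 0.0175
grasp_force: 35.0
```

```bash
python3 - <<'E'
from h import *
s=get_state();im=read_camera('wrist');sd=read_camera('side')
go([.5088,.033,.1146],-.055,s)
cv2.imwrite('pics/w5.png',np.hstack([cv2.resize(im[:250],(480,188)),cv2.resize(sd[80:280,220:540],(301,188))]))
cv2.imwrite('pics/w5full.png',im)
E
```

```text
shift cm [-0.07 -0.11 13.78] turn [ 0.     0.001 -0.001] now [0.5095 0.0319 0.2524] [ 3.141e+00  1.000e-03 -5.600e-02] t 16.33
```

View pics/w5.png

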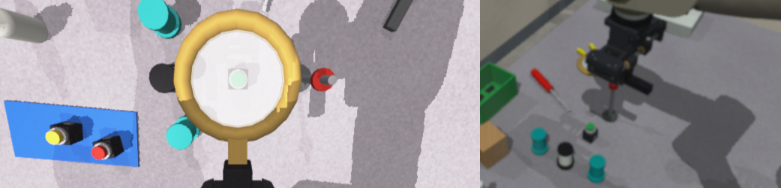

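The button shows through the lens at about (316,105) in the full frame, the ring is intact in the grip, and the lamp and gauge are on either side and clear. Now I'll check the lens pose in the hand with an ellipse fit.

```bash
cat > lens.py <<'E'
from h import *
def fit(im):
    h=cv2.cvtColor(im,cv2.COLOR_BGR2HSV);m=cv2.inRange(h,np.array((14,90,60)),np.array((32,255,255)))
    m[:, :200]=0;m[:,440:]=0;m[185:]=0
    c,_=cv2.findContours(m,cv2.RETR_CCOMP,cv2.CHAIN_APPROX_NONE);c=sorted(c,key=cv2.contourArea)[::-1][:2]
    return [cv2.fitEllipse(k) for k in c]
def report(im,s):
    W=cam('wrist',s);print([[np.round(np.array(a),1).tolist() if np.ndim(a) else round(a,1) for a in e] for e in fit(im)])
    R=rot(s);
    def ring(r,tz,p): # predicted inner ellipse, lens pitched by p about the grip
        a=np.linspace(0,2*np.pi,72,endpoint=False);d=np.c_[.0743+r*np.cos(a),r*np.sin(a),0*a+tz]
        d=d@Ro.from_euler('y',p).as_matrix().T
        return cv2.fitEllipse(np.float32([proj(W,s['position']+R@q) for q in d]))
    for p in(-.05,0,.05):print(p,'outer mid',ring(.036,-.0032,p))
E
python3 - <<'E'
from lens import *
s=get_state();report(cv2.imread('pics/w5full.png'),s)
W=cam('wrist',s);im=cv2.imread('pics/w5full.png')
g=cv2.inRange(cv2.cvtColor(im,cv2.COLOR_BGR2HSV),np.array((0,120,90)),np.array((6,255,255)));g[:,:400]=0;y,x=np.nonzero(g)
u=(x.mean(),y.mean());print(u,[proj(W,(.577,-.068,z)) for z in(.105,.11,.115,.12,.125)])
E
```

```text
[[[316.1, 100.0], [169.4, 173.5], 179.2], [[316.1, 104.2], [125.5, 131.2], 179.6]]
-0.05 outer mid ((318.3101806640625, 102.94986724853516), (158.44430541992188, 165.17044067382812), 1.012058138847351)
0 outer mid ((318.35174560546875, 101.93075561523438), (162.66552734375, 169.73617553710938), 1.1677014827728271)
0.05 outer mid ((318.3955383300781, 101.2795181274414), (167.07260131835938, 174.01022338867188), 1.414769172668457)
(np.float64(427.49139579349907), np.float64(105.11854684512429)) [array([422.98649591, 106.36298112]), array([424.81489824, 106.44820421]), array([426.70736854, 106.53641355]), array([428.66733429, 106.6277689 ]), array([430.69847194, 106.72244163])]
```

Call:
{"op": "jog_arm", "data": {"plan": [[[0, 0, 0.6], [0, 0, 0], 1], [[0, 0, 2], [0, 0, 0], 1], [[0, 0, 4], [0, 0, 0], 1], [[0, 0, 6], [0, 0, 0], 1], [[0, 0, 8], [0, 0, 0], 1], [[0, 0, 9.8], [0, 0, 0], 1], [[0, 0, 11.2], [0, 0, 0], 1], [[0, 0, 12.3], [0, 0, 0], 1], [[0, 0, 13.1], [0, 0, 0], 1], [[0, 0, 13.5], [0, 0, 0], 1], [[0, 0, 13.6], [0, 0, 0], 1], [[0, 0, 13.6], [0, 0, 0], 1], [[0, 0, 13.6], [0, 0, 0], 1], [[0, 0, 13.6], [0, 0, 0], 1], [[0, 0, 13.6], [0, 0, 0], 1]]}}

```text
time: 17.68
position: [0.5098, 0.0328, 0.1172]
tcp_rot: [3.142, -0.001, -0.055]
wrist_force: [0.2, -0.2, -1.1]
finger_gap: 0.0178
grasp_force: 35.0
```

```bash
python3 - <<'E'
from lens import *
s=get_state();im=read_camera('wrist');cv2.imwrite('pics/w6.png',im);sc=read_camera('scene');sd=read_camera('side')
go([.5088,.033,.1146],-.055,s);report(im,s);print(s['finger_gap'],s['grasp_force'])
W=cam('wrist',s);h=cv2.cvtColor(im,cv2.COLOR_BGR2HSV)
g=cv2.inRange(h,np.array((40,25,40)),np.array((85,255,255)));g[:,:260]=0;g[:,380:]=0;g[170:]=0;n,l,st,c=cv2.connectedComponentsWithStats(g)
for i in range(1,n):
    if st[i,4]>60: print(st[i],c[i],back(W,c[i],.05))
r=cv2.resize(im,(480,300));A=cv2.resize(sc[130:250,240:400],(400,300));B=cv2.resize(sd[130:280,260:400],(280,300))
cv2.imwrite('pics/c6.png',np.vstack([np.hstack([A,B]),np.hstack([r,np.zeros((300,200,3),np.uint8)])]))
E
```

```text
shift cm [-0.1  -0.01  0.26] turn [ 0.    -0.001 -0.   ] now [0.5098 0.0328 0.1172] [ 3.142e+00 -1.000e-03 -5.500e-02] t 17.68
[[[316.2, 100.0], [169.3, 173.7], 178.9], [[316.1, 104.2], [125.6, 131.2], 180.0]]
-0.05 outer mid ((318.30804443359375, 102.95384216308594), (158.44432067871094, 165.16995239257812), 1.0109667778015137)
0 outer mid ((318.34954833984375, 101.93482208251953), (162.66555786132812, 169.7355499267578), 1.166374921798706)
0.05 outer mid ((318.3932800292969, 101.28369140625), (167.07261657714844, 174.0094757080078), 1.4131505489349365)
0.0177541188016071 34.99856472015381
```

View pics/c6.png

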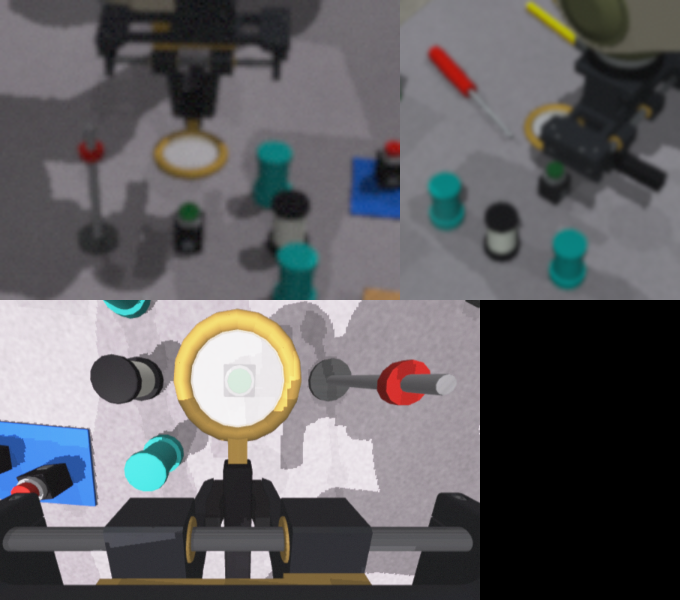

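```bash
python3 - <<'E'
from lens import *
s=get_state();W=cam('wrist',s);im=cv2.imread('pics/w6.png')
print('lens',back(W,(316.1,103),.1204),'model',s['position']+rot(s)@[.0743,0,-.0032],'cap',back(W,(318.7,106.7),.05))
h=cv2.cvtColor(im,cv2.COLOR_BGR2HSV);g=cv2.inRange(h,np.array((0,120,90)),np.array((6,255,255)));g[:,:450]=0;y,x=np.nonzero(g)
print(x.mean(),y.mean(),[proj(W,(.577,-.0675,z)).round(1) for z in(.11,.115,.12,.125)])
E
```

```text
lens [0.58624888 0.02959519 0.1204    ] model [0.58386154 0.02874248 0.12016979] cap [0.58355013 0.02818327 0.05      ]
533.0686868686869 109.21010101010101 [array([520.7, 111.4]), array([527.5, 111.7]), array([534.8, 112.1]), array([542.6, 112.4])]
```

Call:
{"op": "jog_arm", "data": {"plan": [[[-0.1, 0, 0.1], [0, 0, 0], 1], [[-0.1, 0, 0.2], [0, 0, 0], 1], [[-0.1, 0, 0.25], [0, 0, 0], 1], [[-0.1, 0, 0.25], [0, 0, 0], 1], [[-0.1, 0, 0.25], [0, 0, 0], 1], [[-0.1, 0, 0.25], [0, 0, 0], 1], [[-0.1, 0, 0.25], [0, 0, 0], 1], [[-0.1, 0, 0.25], [0, 0, 0], 1], [[-0.1, 0, 0.25], [0, 0, 0], 1], [[-0.1, 0, 0.25], [0, 0, 0], 1]]}}

```text
time: 18.67
position: [0.5086, 0.0329, 0.1142]
tcp_rot: [-3.142, 0.0, -0.055]
wrist_force: [-0.4, 0.9, -0.6]
finger_gap: 0.0175
grasp_force: 35.0
```

Call:
{"op": "jog_arm", "data": {"plan": [[[0, 0, 0], [0, 0, 0], 1], [[0, 0, 0], [0, 0, 0], 1], [[0, 0, 0], [0, 0, 0], 1], [[0, 0, 0], [0, 0, 0], 1], [[0, 0, 0], [0, 0, 0], 1], [[0, 0, 0], [0, 0, 0], 1]]}}

```text
time: 19.17
position: [0.5086, 0.0329, 0.1142]
tcp_rot: [3.142, 0.0, -0.055]
wrist_force: [0.5, -0.3, -1.8]
finger_gap: 0.0175
grasp_force: 35.0
```

```bash
python3 -c "
from h import *
s=get_state();print(s['position'],s['finger_gap'],s['grasp_force']);print(close_job())"
```

```text
[0.50857315 0.0328543  0.11421498] 0.017547466208341352 34.99847796745598
the job is handed in; nothing more can be done
None
```

I handed the job in at about 19 s: by my last measurements the green button stands released midway between gauge and lamp, and the loupe is held level and steady over its cap at collar height (about 0.118 m); no verdict was returned.

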